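# Tighten the safety-valve nut on the autoclave lid

## Robot

A 6-joint arm with a two-finger parallel gripper is mounted at the origin on the work surface. World frame = base frame: x ahead of the robot, y to its left, z up, the work surface at z = 0. Lengths are in m, angles in rad, forces in N, time in s.
With the tool pointing down it reaches from about 0.3 to 0.875 m from the base axis. Payload 6.4 kg.
Tool frame: the origin (TCP) lies midway between the tips of the shut fingers; the grasp point (between the pads) lies 19 mm behind it; x points along the fingers, y is the direction in which the jaws open and shut, and the axes are right-handed (so a half turn about x gives the same grasp; the last joint's range is limited). The gripper opens to 85 mm and grips with 20 to 120 N. Pads are 22 mm wide; open, the fingers measure 114 mm over their backs; the gripper's body (76 mm by 85 mm) begins 54 mm behind the grasp point. The pads swing forward as they close: fully open they stand 13 mm farther back than shut.
Start: joints at [1.001, 0.181, 1.607, -0, 1.354, -0.206], TCP at [0.205, 0.537, 0.231] pointing down, gripper open.
Joint ranges: [-2.99, 2.99], [-0.89, 2.07], [0.3, 2.58], [-1.14, 4.28], [0, 2.63], [-3.12, 3.12]. Speed limits (rad/s): [2.57, 2.57, 3.01, 3.14, 3.14, 3.14].

## Interface

Orientations are given as a unit quaternion [w, x, y, z].
In Python, from bench import ctrl gives the robot as it stands.
- The arm moves only by the tool step_arm, never from a script. Its argument "motion" is a list of rows, each a list of 7 numbers: the shift along the tool's x, y, z in mm, then the turn, a rotation vector about the tool's x, y, z in degrees, then the closure in counts, from 0 (fully open) to 255 (shut). In form: [[tx, ty, tz, rx, ry, rz, hand], ...]. A call has 1 to 10 rows; each row is the pose to reach, as a shift and turn from the pose commanded when the call began, along the tool's axes at that moment; what a row does not reach only later rows make up. A row lasts 1/8 s, in which the tool goes at most 62.5 mm and 10.7 degrees, less where a joint would pass 70% of its speed; a pose out of reach is approached as far as the arm can. A call with a gripper value outside its range is refused whole. The fingers move at their own pace and stop on an object; the grip force is fixed at half the most. Time passes only in rows, so rows that repeat a pose let the fingers close. It gives the time, the measured TCP pose, the force and the opening at its end, in the units of the state.
- ctrl.get_obs(): the state, without advancing time (a new reading comes with each control period).
- ctrl.camera(name): name is "scene" or "top" or "wrist"; returns (picture, depth): 384x512x3 uint8, red, green, blue; 384x512 float32, m along the optical axis (not along the pixel's ray), 0 where there is no reading.
- ctrl.camera_info(name): a dict with "fx", "fy", "cx", "cy" (pixels), "T" (4x4, takes a point from camera to world coordinates); the wrist camera has in their place "hand_eye" (4x4, takes a point from camera to tool coordinates, whose origin is the TCP and whose axes are the tool frame's). Camera axes: x right, y down, z forward; pixel columns grow to the right and rows downward; lengths in m; the calibration is good to about 2 mm. A picture is of the moment at which its call begins: read the wrist's pose just before it. camera_info takes no time and is no camera call.
- ctrl.hand_in(): hands the job in, once; it reports no verdict.
The state is a dict: "time_s": time; "q": joint angles; "dq": joint speeds; "joint_efforts": joint torques, N m; "eef_pos": TCP position; "eef_rot": TCP orientation; "wrist_force": force on the tool from outside, world axes, zero at the start; "torque": the same for the moment, N m; "opening": opening from 0.0 (shut) to 1.0 (fully open).
Only numpy, scipy, OpenCV 4.12 (cv2) and the standard library are available. Lean on these libraries where they do the work, as an engineer would, in place of code of your own. Each camera call takes 0.05 s, during which the arm holds its last target. There are 200 camera calls.

## Task

Tighten the big brass nut of the safety valve on the white autoclave lid: first run it down clockwise with the fingers until it comes to its stop (red mark at the black line), then use the blue-handled spanner to turn it one flat (60 degrees) further, so that its red mark points along the green line, and no further. Then lay the spanner, not dropping it, flat in the empty steel tray. Do not knock the gauge, the weight valve or the other things on the counter.

Things in the scene. Friction and masses are not known exactly. Their poses are not given: they have to be found in the camera images.
- lid: White round autoclave lid fixed on the counter, 280 mm across, flat top 50 mm above the counter; origin under its centre, z up. Low black grips at its front (-x) and back (+x) rim, 21 to 39 mm above the counter, reach 170 mm from its centre. The safety valve with the vertical-axis nut stands at lid x = -55 mm, y = 0.
- lid_mark (a point): Point on the lid's top on the nut's axis; axes parallel to the lid's. Two lines, 26 by 8 mm, are painted radially on the lid's top, 38 to 64 mm from the nut's axis: green along this point's +x (where the red mark must end); black 60 degrees counter-clockwise of it from above (where the red mark is when the nut just meets its stop).
- nut_mid (a point): Centre of the big brass hex nut: 42 mm across flats, 24 high, 45 mm above the lid's top, 95 above the counter. z up; its +x is the middle of the flat with the red mark (also on the top face); flats face +x and every 60 degrees. Captive. Below: pipe 27 mm across, copper ring 34 mm across. Above: steel valve top 21 mm across, ending 38 mm above the nut's centre.
- valve_nut (a joint): Free running of the nut, rad, growing clockwise seen from above; it starts between 0 and 0.6 and meets its stop at 1.5. It turns easily (0.25 N m) and stays where left.
- valve_seat (a joint): Turn of the copper ring under the nut, rad, clockwise from above, starts at 0: how far the nut is tightened beyond its stop. It moves only when the nut at its stop is forced on (about 1.0 N m) and stays where left. The red mark is on the green line when valve_nut + valve_seat = 2.547 (1.5 + 1.047). Beyond 1.35 is overtightened.
- spanner: Loose open spanner, 232 mm long, 0.3 kg, lying flat, jaw roughly away from the robot. Origin under the grip's middle; +x to the jaw, z up. Blue grip 18 wide (y), 22 high, x -85 to 45. Steel head 70 wide, z 0 to 16. Jaw opens to +x, 45 wide, bottom at x 94.5, prongs parallel to x 134, flared tips to x 147. Fitted on the nut: nut axis at x 120, two nut corners along spanner x, z 8 level with the nut's centre.
- spanner_grip (a point): Centre of the spanner's blue grip to grasp, half-way up (11 mm above its underside), axes as the spanner's; within 15 mm of its centre of mass.
- tray: Empty shallow steel tray fixed on the counter, 280 mm (x) by 160 mm (y), rim 18 mm high, walls and floor 4 mm thick; origin at the centre of its underside. It lies on one side of the lid, the spanner on the other; which side varies.
- gauge: Pressure gauge fixed on the lid at lid x = 62, y = 80 mm: black dial 62 mm across, top 145 mm above the counter; origin at its foot on the lid. Not to be knocked.
- weight_valve: Steel weight valve fixed on the lid at lid x = 62, y = -80 mm: 30 mm across, top 115 mm above the counter; origin at its foot. Not to be knocked.
- jar: Glass jar with red cap, 80 mm across, 110 mm high, bystander; origin under its centre.
- cup: White paper cup, 70 mm across, 85 mm high, bystander; origin under its centre.
- spray: Blue bottle, 56 mm across, 170 mm high, bystander; origin under its centre.
- spare_nut: Small loose steel hex nut, 26 mm across flats, 16 mm high, bystander; origin under its centre.
- gasket: Flat orange gasket ring, 100 mm across, 8 mm high, bystander; origin under its centre.
- brush: Small brush lying on the counter, bystander.

How it is judged:
On the way, in this order (a step that is already met when the one before it is completed fails the run):
1. the nut has been run down to its stop by hand (value of joint valve_nut above 1.4 rad and value of joint valve_seat below 0.25 rad), for 0.1 s.
2. the nut is being tightened beyond its stop with the spanner (value of joint valve_seat above 0.7 rad and contact force between spanner and valve_nut above 0.5 N).
At the end, for the whole second after the job is handed in: Nut at its stop (valve_nut over 1.3), valve_seat 0.75 to 1.35 rad, red mark within 0.22 rad of the green line; spanner at rest flat (0.08 rad) on the tray's floor, its grip centre within 70 mm of the tray's centre along both tray axes and under 22 mm above its underside (angle between the x axis of nut_mid and the x axis of lid_mark, either way round below 0.22 rad and value of joint valve_nut above 1.3 rad and value of joint valve_seat between 0.75 and 1.35 rad and x of spanner_grip in the frame of tray between -0.07 and 0.07 m and y of spanner_grip in the frame of tray between -0.07 and 0.07 m and z of spanner_grip in the frame of tray below 0.022 m and angle between spanner's own z axis and vertical below 0.08 rad and linear speed of spanner below 0.02 m/s); the robot touches nothing.
It fails at once if the spanner is used on the nut before it has been run down by hand (valve_nut below 1.3) (contact force between spanner and valve_nut above 1 N and value of joint valve_nut below 1.3 rad).
It fails at once if the fingers, not the spanner, force the nut beyond its stop (more than 0.25 rad) (contact force between the fingers and valve_nut above 1 N and value of joint valve_seat above 0.25 rad).
It fails at once if the nut is overtightened (valve_seat beyond 1.35) (value of joint valve_seat above 1.35 rad).
It fails at once if the spanner is dropped (falls out of the fingers faster than 0.6 m/s) (contact force between the fingers and spanner below 0.05 N and linear speed of spanner above 0.6 m/s).
It fails at once if the gauge or the weight valve is knocked (over 8 N) or a bystander is moved more than 30 mm (contact force between anything else and gauge above 8 N or contact force between anything else and weight_valve above 8 N or distance of any of jar, cup, spray, spare_nut, gasket, brush from where it was at the start of the episode above 0.03 m).
It also fails if it takes over 67 s, if anything falls off the work surface, if the arm or the gripper's body presses on something with over 40 N, if the wrist force passes 120 N, or if a joint passes its speed limit or range.

## Working session

There is one attempt and no reset: what is moved stays moved. The work goes in short steps, Python scripts to look and compute and a tool call to move; the robot and the scene stay as the last step left them, time stands still between calls to the robot, and variables do not carry over. Pictures are saved under pics/ and viewed, about 8 in all and at most 12, crops included, and the job is handed in when it is done.

Besides the shell and the picture viewer there is one more tool, called after "Emit:" as name(argument=value, ...) on one line, values as JSON. step_arm: Moves the arm, as the interface text tells. Its arguments: {"type":"object","properties":{"motion":{"type":"array","items":{"type":"array","items":{"type":"number"}}}},"required":["motion"]}

```bash
ls; mkdir -p pics
cat > h.py <<'E'
import numpy as np, cv2
from bench import ctrl
from scipy.spatial.transform import Rotation as R
np.set_printoptions(precision=4,suppress=True)
def toolT():
    o=ctrl.get_obs(); T=np.eye(4); q=o['eef_rot']
    T[:3,:3]=R.from_quat([q[1],q[2],q[3],q[0]]).as_matrix(); T[:3,3]=o['eef_pos']; return T
def shot(name,fn=None):
    T=toolT(); rgb,d=ctrl.camera(name); i=ctrl.camera_info(name)
    Tc=T@np.array(i['hand_eye']) if name=='wrist' else np.array(i['T'])
    if fn: cv2.imwrite('pics/'+fn,cv2.cvtColor(rgb,cv2.COLOR_RGB2BGR)); np.savez('pics/'+fn[:-4],rgb=rgb,d=d,T=Tc,K=[i['fx'],i['fy'],i['cx'],i['cy']])
    return rgb,d,i,Tc
def load(fn):
    z=np.load('pics/'+fn+'.npz'); return z['rgb'],z['d'],z['T'],z['K']
def ray(T,K,u,v,z):  # pixels onto plane z
    u=np.asarray(u,float);v=np.asarray(v,float)
    d=np.stack([(u-K[2])/K[0],(v-K[3])/K[1],np.ones_like(u)],-1)@T[:3,:3].T
    s=(z-T[2,3])/d[...,2]; return T[:3,3]+d*s[...,None]
def cloud(d,T,K):
    v,u=np.indices(d.shape); p=np.stack([(u-K[2])/K[0]*d,(v-K[3])/K[1]*d,d],-1)
    return p@T[:3,:3].T+T[:3,3]
def move(xyz,yaw=None):
    """tool-frame shift for tcp target"""
    T=toolT(); return T[:3,:3].T@(np.array(xyz)-T[:3,3])*1000
E
python3 - <<'E'
from h import *
for n in ('scene','top'):
    r,d,i,T=shot(n,n+'.png'); print(n,T,[i[k] for k in('fx','fy','cx','cy')])
print(toolT(),ctrl.get_obs())
a=cv2.imread('pics/top.png');print(a.shape)
E
```

```text
pics
scene [[ 0.792   0.5137 -0.33    0.8339]
 [ 0.6105 -0.6556  0.4445 -0.3611]
 [ 0.012  -0.5534 -0.8328  0.8001]
 [ 0.      0.      0.      1.    ]] [347.19844153838153, 347.19844153838153, 258.25857610686927, 185.4628832717824]
top [[-0.0075 -0.9855  0.1695  0.3866]
 [-0.9998  0.0103  0.0157 -0.009 ]
 [-0.0172 -0.1694 -0.9854  1.0685]
 [ 0.      0.      0.      1.    ]] [378.77913778875967, 378.77913778875967, 252.53039270292342, 187.68726051353428]
[[-0.0009  0.3558  0.9346  0.2043]
 [-0.0014  0.9346 -0.3558  0.5369]
 [-1.     -0.0016 -0.0003  0.2305]
 [ 0.      0.      0.      1.    ]] {'time_s': 0.1, 'q': array([ 1.0007,  0.1815,  1.6079,  0.    ,  1.3538, -0.2063]), 'dq': array([ 0.0002, -0.0008, -0.0023,  0.0002,  0.0012,  0.0003]), 'joint_efforts': array([  0.001 , -44.5882, -35.223 ,   0.    ,   0.0042,   0.    ]), 'eef_pos': array([0.2043, 0.5369, 0.2305]), 'eef_rot': array([ 0.6952,  0.1274,  0.6957, -0.1284]), 'wrist_force': array([0.4957, 0.3517, 0.5055]), 'torque': array([ 0.0065, -0.0213, -0.0152]), 'opening': 0.9978435387574882}
(384, 512, 3)
```

View pics/top.png

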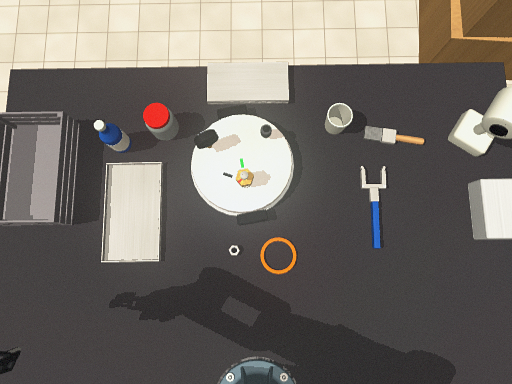

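View pics/scene.png

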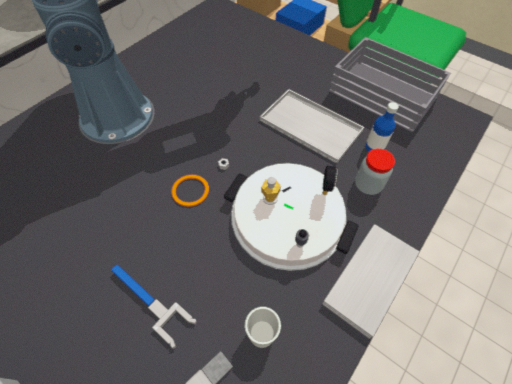

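The top view shows the lid centred near (242,163), the nut at (244,178), the tray on the left at (132,212), which is +y, and the spanner on the right from (376,245) to (373,170). The gauge is at (207,138) and the weight valve at (266,130). The scene view agrees with this layout.

```bash
cat > m.py <<'E'
from h import *
rgb,d,T,K=load('top'); hsv=cv2.cvtColor(rgb,cv2.COLOR_RGB2HSV); P=cloud(d,T,K)
def blob(lo,hi,box):
    m=cv2.inRange(hsv,lo,hi); k=np.zeros_like(m); x0,x1,y0,y1=box; k[y0:y1,x0:x1]=m[y0:y1,x0:x1]; v,u=np.nonzero(k); return u,v
def ax(p):
    c=p.mean(0); w,V=np.linalg.eigh(np.cov((p-c).T)); return c,V[:,1],np.ptp((p-c)@V,axis=0)
u,v=blob((45,120,60),(75,255,255),(225,260,150,175)); g=ray(T,K,u,v,.05)[:,:2]; print('green',len(u),*ax(g))
u,v=blob((0,0,0),(179,255,70),(218,236,168,182)); b=ray(T,K,u,v,.05)[:,:2]; print('black',len(u),*ax(b))
u,v=blob((12,100,90),(32,255,255),(228,262,165,192)); print('nut',len(u), np.median(P[v,u],0), ray(T,K,u.mean(),v.mean(),.10))
u,v=blob((100,120,60),(125,255,255),(360,395,190,255)); s=ray(T,K,u,v,.022)[:,:2]; print('grip',len(u),*ax(s), np.median(P[v,u],0))
m=(cv2.inRange(hsv,(0,0,100),(179,60,255))>0); v,u=np.nonzero(m[160:205,350:395]); u+=350;v+=160; hd=ray(T,K,u,v,.016)[:,:2]; print('head',len(u),*ax(hd),hd.min(0),hd.max(0))
# lid by top height
m=(abs(P[...,2]-.05)<.006)&(d>0); m[:, :180]=0; m[:,300:]=0; m=m.astype('u1')
c=max(cv2.findContours(m,cv2.RETR_EXTERNAL,cv2.CHAIN_APPROX_NONE)[0],key=cv2.contourArea)[:,0]
h=cv2.convexHull(c)[:,0]; q=ray(T,K,c[:,0],c[:,1],.05)[:,:2]; print('lid',cv2.minEnclosingCircle(q.astype('f4')))
m=(cv2.inRange(hsv,(0,0,120),(179,60,255))); k=np.zeros_like(m);k[155:270,95:170]=m[155:270,95:170]
c=max(cv2.findContours(k,cv2.RETR_EXTERNAL,cv2.CHAIN_APPROX_NONE)[0],key=cv2.contourArea)[:,0]; q=ray(T,K,c[:,0],c[:,1],.018)[:,:2]; print('tray',cv2.minAreaRect(q.astype('f4')))
for n,(x,y,z) in dict(jar=(156,113,.11),cup=(340,112,.085),gask=(278,255,.008),spare=(234,250,.016)).items(): print(n,ray(T,K,x,y,z))
E
python3 m.py
```

```text
green 22 [0.6326 0.0372] [-0.9821 -0.1884] [0.0065 0.0211]m.py:6: RuntimeWarning: Mean of empty slice.
  c=p.mean(0); w,V=np.linalg.eigh(np.cov((p-c).T)); return c,V[:,1],np.ptp((p-c)@V,axis=0)
  ret = um.true_divide(
  avg = a.mean(axis, **keepdims_kw)
m.py:6: RuntimeWarning: Degrees of freedom <= 0 for slice
  c=p.mean(0); w,V=np.linalg.eigh(np.cov((p-c).T)); return c,V[:,1],np.ptp((p-c)@V,axis=0)
  c *= np.true_divide(1, fact)
  c *= np.true_divide(1, fact)
Traceback (most recent call last):
  File "m.py", line 8, in <module>
    u,v=blob((0,0,0),(179,255,70),(218,236,168,182)); b=ray(T,K,u,v,.05)[:,:2]; print('black',len(u),*ax(b))
                                                                                                      ~~^^^
  File "m.py", line 6, in ax
    c=p.mean(0); w,V=np.linalg.eigh(np.cov((p-c).T)); return c,V[:,1],np.ptp((p-c)@V,axis=0)
                                                                      ~~~~~~^^^^^^^^^^^^^^^^
ValueError: zero-size array to reduction operation maximum which has no identity
```

```bash
sed -i 's/(179,255,70),(218,236,168,182)/(179,255,110),(218,236,168,182)/; s/c=p.mean(0); w/if len(p)<3: return p,\n    c=p.mean(0); w/' m.py; python3 m.py
```

```text
green 22 [0.6326 0.0372] [-0.9821 -0.1884] [0.0065 0.0211]
black 15 [0.5982 0.0762] [0.3533 0.9355] [0.0043 0.0237]
nut 151 [0.5775 0.0256 0.1066] [0.5798 0.0268 0.1   ]
grip 386 [ 0.4593 -0.3277] [-0.9997  0.0226] [0.0231 0.1261] [ 0.4592 -0.3279  0.0205]
head 427 [ 0.5747 -0.3308] [-0.9987  0.0515] [0.0724 0.1017] [ 0.5263 -0.3675] [ 0.6267 -0.2955]
lid ((0.634929358959198, 0.03783542290329933), 0.13885557651519775)
tray ((0.5053903460502625, 0.34621989727020264), (0.2812662124633789, 0.1622738093137741), 0.34368813037872314)
jar [0.7565 0.2625 0.11  ]
cup [ 0.7619 -0.2326  0.085 ]
gask [ 0.3802 -0.0609  0.008 ]
spare [0.3946 0.0599 0.016 ]
```

Emit:
step_arm(motion=[[-30, -342, 532, 0, 0, 0, 0], [-30, -342, 532, 0, 0, 0, 0], [-30, -342, 532, 0, 0, 0, 0], [-30, -342, 532, 0, 0, 0, 0], [-30, -342, 532, 0, 0, 0, 0], [-30, -342, 532, 0, 0, 0, 0], [-30, -342, 532, 0, 0, 0, 0], [-30, -342, 532, 0, 0, 0, 0], [-30, -342, 532, 0, 0, 0, 0], [-30, -342, 532, 0, 0, 0, 0]])

```text
time_s: 1.35
eef_pos: [0.576, 0.0332, 0.2607]
eef_rot: [0.695, 0.128, 0.696, -0.128]
wrist_force: [0.4, 1.3, 0.9]
opening: 1.001
```

Run:
```python
from h import *
i=ctrl.camera_info('wrist'); print(i['hand_eye'],i['fx'])
shot('wrist','w1.png'); T=toolT(); print(T, ctrl.get_obs()['q'])
```

```text
[[ 0.0002 -0.2686  0.9632 -0.1423]
 [ 1.      0.0008 -0.     -0.0001]
 [-0.0008  0.9632  0.2686 -0.0667]
 [ 0.      0.      0.      1.    ]] 316.4771806035204
[[ 0.0028  0.3603  0.9328  0.5798]
 [-0.004   0.9328 -0.3603  0.0266]
 [-1.     -0.0028  0.0041  0.2608]
 [ 0.      0.      0.      1.    ]] [-0.1566  0.1673  1.5622 -0.0036  1.4087 -1.3583]
```

View pics/w1.png

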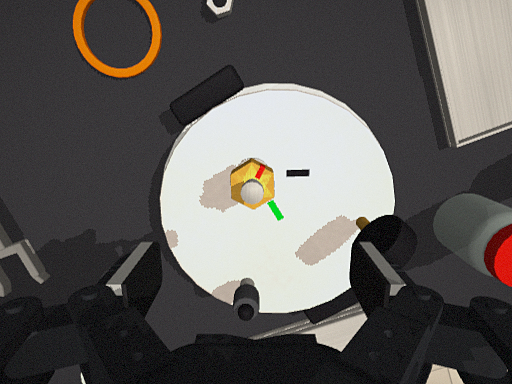

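The wrist view shows the nut at (252,185), its red mark at (261,172), the black line at (298,173) and the green line at (276,210). I'll measure the angles next.

```bash
cat > m2.py <<'E'
from h import *
import sys
def ana(fn,box=(225,320,150,230)):
    rgb,d,T,K=load(fn); hsv=cv2.cvtColor(rgb,cv2.COLOR_RGB2HSV); x0,x1,y0,y1=box; out={}
    sub=hsv[y0:y1,x0:x1]
    def px(m): 
        v,u=np.nonzero(m); return u+x0,v+y0
    def ax(m,z):
        u,v=px(m); p=ray(T,K,u,v,z)[:,:2]; c=p.mean(0); w,V=np.linalg.eigh(np.cov((p-c).T)); return c,V[:,1],len(u),np.ptp((p-c)@V,axis=0)
    g=ax(cv2.inRange(sub,(45,120,60),(75,255,255)),.05); k=ax(cv2.inRange(sub,(0,0,0),(179,255,60)),.05)
    red=cv2.inRange(sub,(0,170,80),(6,255,255))|cv2.inRange(sub,(174,170,80),(179,255,255)); r=ax(red,.107)
    for n,a in (('green',g),('black',k),('red',r)):
        print(n,a[0],np.degrees(np.arctan2(a[1][1],a[1][0]))%180,a[2],a[3])
    gc,kc=g[0],k[0]
    mid=(gc+kc)/2; e=kc-gc; L=np.linalg.norm(e); # equilateral: nut at 51mm from both
    n=np.array([-e[1],e[0]])/L; c=mid+n*L*.866; print('L(51)',L*1000,'axis from lines',c,'lid yaw',np.degrees(np.arctan2(*(gc-c)[::-1])))
    for nm,cc in (('c',c),('nominal',np.array([.580,.0275]))):
        print(nm,'red ang',np.degrees(np.arctan2(*(r[0]-cc)[::-1])),'black',np.degrees(np.arctan2(*(kc-cc)[::-1])))
    br=cv2.inRange(sub,(12,90,60),(32,255,255))
    P=cloud(d,T,K)[y0:y1,x0:x1]; m=((br>0)|(red>0))&(abs(P[...,2]-.107)<.004)
    u,v=px(m); p=ray(T,K,u,v,.107)[:,:2]; print('nut top',len(u),cv2.minEnclosingCircle(p.astype('f4')), p.min(0),p.max(0)); print('med z',np.median(P[...,2][m]))
if __name__=='__main__': ana(sys.argv[1])
E
python3 m2.py w1
```

```text
green [0.6341 0.0359] 10.304789044136214 142 [0.0079 0.0257]
black [0.6009 0.0748] 69.01970480337188 132 [0.0059 0.0241]
red [0.5729 0.0388] 135.10757141477632 70 [0.0051 0.0136]
L(51) 51.166199649330075 axis from lines [0.5837 0.0267] lid yaw 10.35739249827888
c red ang 131.7438447227616 black 70.3588480599336
nominal red ang 122.1549101502804 black 66.15517226287015
nut top 1100 ((0.5834353566169739, 0.02648882381618023), 0.02365887723863125) [0.5609 0.0036] [0.6058 0.0496]
med z 0.10677312558935129
```

Emit:
step_arm(motion=[[60, 1.9, 2.8, -4, 0, 0, 0], [110, 1.9, 2.8, -4, 0, 0, 0], [110, 1.9, 2.8, -4, 0, 0, 0], [150, 1.9, 2.8, -4, 0, 0, 0], [183, 1.9, 2.8, -4, 0, 0, 0], [183, 1.9, 2.8, -4, 0, 0, 0], [183, 1.9, 2.8, -4, 0, 0, 0]])

```text
time_s: 2.28
eef_pos: [0.5804, 0.0357, 0.0807]
eef_rot: [0.701, 0.103, 0.698, -0.103]
wrist_force: [0.4, -0.5, -0.2]
opening: 1.001
```

Run:
```python
from h import *
print(toolT(), ctrl.get_obs()['wrist_force'],ctrl.get_obs()['torque'])
```

```text
[[ 0.0037  0.2895  0.9572  0.5804]
 [-0.0005  0.9572 -0.2895  0.0357]
 [-1.      0.0006  0.0037  0.0807]
 [ 0.      0.      0.      1.    ]] [ 0.3928 -0.4979 -0.1522] [ 0.0506 -0.0074 -0.0041]
```

Emit:
step_arm(motion=[[0, 0, 0, 0, 0, 0, 0]])

```text
time_s: 2.4
eef_pos: [0.5803, 0.0357, 0.0805]
eef_rot: [0.701, 0.104, 0.698, -0.104]
wrist_force: [0.5, 0.2, -0.2]
opening: 0.999
```

Run:
```python
from h import *
print(toolT())
```

```text
[[ 0.0041  0.2896  0.9571  0.5803]
 [-0.0006  0.9571 -0.2896  0.0357]
 [-1.      0.0006  0.0041  0.0805]
 [ 0.      0.      0.      1.    ]]
```

Emit:
step_arm(motion=[[2, -7.5, 5.1, 0, 0, 0, 0], [2, -7.5, 5.1, 0, 0, 0, 0], [2, -7.5, 5.1, 0, 0, 0, 0]])

```text
time_s: 2.78
eef_pos: [0.5813, 0.0269, 0.076]
eef_rot: [0.699, 0.104, 0.699, -0.104]
wrist_force: [0.4, 0.3, -0.4]
opening: 1.004
```

```bash
python3 - <<'E'
from h import *
shot('wrist','w2.png');print(toolT())
E
python3 - <<'E'
from m2 import *
ana('w2',(0,511,0,383))
E
```

```text
[[-0.0003  0.29    0.957   0.5812]
 [ 0.0001  0.957  -0.29    0.0271]
 [-1.      0.     -0.0003  0.0759]
 [ 0.      0.      0.      1.    ]]
green [0.6461 0.0382] 105.13974115329373 42 [0.0028 0.0081]
black [0.5613 0.0123] 76.0070232817687 103678 [0.2388 0.3376]
red [0.5721 0.0393] 139.9786670336439 479 [0.0069 0.0167]
L(51) 88.64824844441802 axis from lines [ 0.6261 -0.0481] lid yaw 76.96842352943493
c red ang 121.6915919187323 black 136.96987909108967
nominal red ang 123.8230267224356 black -140.989571150354
nut top 5774 ((0.5825992226600647, 0.02705545350909233), 0.02413785085082054) [0.5597 0.0036] [0.6029 0.0499]
med z 0.10674712786113122
```

View pics/w2.png

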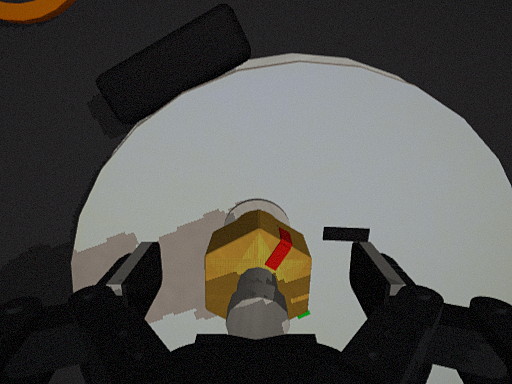

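The wrist view shows the pads facing two near-vertical flats of the nut at (258,265), so the alignment is right. I'll grip it now.

Emit:
step_arm(motion=[[0, 0.3, 1.3, 0, 0, 0, 255], [0, 0.3, 1.3, 0, 0, 0, 255], [0, 0.3, 1.3, 0, 0, 0, 255], [0, 0.3, 1.3, 0, 0, 0, 255], [0, 0.3, 1.3, 0, 0, 0, 255], [0, 0.3, 1.3, 0, 0, 0, 255], [0, 0.3, 1.3, 0, 0, 0, 255]])

```text
time_s: 3.7
eef_pos: [0.5826, 0.0271, 0.0761]
eef_rot: [0.7, 0.104, 0.699, -0.104]
wrist_force: [-2.1, 1.0, 4.8]
opening: 0.479
```

Run:
```python
from h import *
o=ctrl.get_obs();print(toolT(),o['wrist_force'],o['torque'],o['opening'],o['q'])
```

```text
[[ 0.0001  0.2897  0.9571  0.5826]
 [ 0.0001  0.9571 -0.2897  0.0271]
 [-1.      0.0001  0.0001  0.0761]
 [ 0.      0.      0.      1.    ]] [-2.0874  1.0417  4.8134] [ 0.1761  0.3355 -0.0136] 0.47901841850489546 [-0.1569  0.3818  1.6971  0.0001  1.0626 -1.4338]
```

Emit:
step_arm(motion=[[0, 0, 0, 8, 0, 0, 255], [0, 0, 0, 16, 0, 0, 255], [0, 0, 0, 24, 0, 0, 255], [0, 0, 0, 32, 0, 0, 255], [0, 0, 0, 40, 0, 0, 255], [0, 0, 0, 48, 0, 0, 255], [0, 0, 0, 54, 0, 0, 255], [0, 0, 0, 54, 0, 0, 255], [0, 0, 0, 54, 0, 0, 255]])

```text
time_s: 4.82
eef_pos: [0.5827, 0.0272, 0.0761]
eef_rot: [0.577, 0.409, 0.577, -0.409]
wrist_force: [-1.7, 2.3, 5.1]
opening: 0.485
```

```bash
cat > s.py <<'E'
from h import *
o=ctrl.get_obs();T=toolT();print('t',o['time_s'],'p',T[:3,3],'yaw',np.degrees(np.arctan2(T[1,1],T[0,1])),'tilt',T[:2,0],'F',o['wrist_force'],'M',o['torque'],o['opening'],'q6',o['q'][5])
E
python3 s.py
```

```text
t 4.825 p [0.5827 0.0272 0.0761] yaw 19.27323190986845 tilt [0.0002 0.0003] F [-1.6942  2.3288  5.1216] M [ 0.2595  0.2783 -0.291 ] 0.48538855353967547 q6 -0.4935246958857052
```

Emit:
step_arm(motion=[[0, 0, 0, 3, 0, 0, 255], [0, 0, 0, 6, 0, 0, 255], [0, 0, 0, 6, 0, 0, 255]])

```text
time_s: 5.2
eef_pos: [0.5827, 0.0272, 0.0761]
eef_rot: [0.554, 0.439, 0.554, -0.439]
wrist_force: [-1.8, 1.5, 5.1]
opening: 0.48
```

```bash
python3 s.py
```

```text
t 5.2 p [0.5827 0.0272 0.0761] yaw 13.260059949310076 tilt [0.0003 0.0002] F [-1.7908  1.4553  5.1462] M [ 0.2302  0.3067 -0.253 ] 0.47978308352664406 q6 -0.3884256412604443
```

Emit:
step_arm(motion=[[0, 0, 0, 2, 0, 0, 255], [0, 0, 0, 3, 0, 0, 255], [0, 0, 0, 3, 0, 0, 255]])

```text
time_s: 5.58
eef_pos: [0.5827, 0.0272, 0.0761]
eef_rot: [0.543, 0.453, 0.543, -0.453]
wrist_force: [-1.6, 1.4, 4.9]
opening: 0.481
```

```bash
python3 s.py
```

```text
t 5.575 p [0.5827 0.0272 0.0761] yaw 10.404863541833594 tilt [ 0.0003 -0.0004] F [-1.5507  1.3837  4.857 ] M [0.2219 0.297  0.6599] 0.48114205232322865 q6 -0.3379604228720745
```

Emit:
step_arm(motion=[[0, 0, 0, 1, 0, 0, 255], [0, 0, 0, 1, 0, 0, 255]])

```text
time_s: 5.82
eef_pos: [0.5827, 0.0272, 0.0761]
eef_rot: [0.54, 0.457, 0.539, -0.457]
wrist_force: [-1.3, 1.4, 5.1]
opening: 0.483
```

```bash
python3 s.py
```

```text
t 5.825 p [0.5827 0.0272 0.0761] yaw 9.413110260638389 tilt [ 0.0002 -0.0005] F [-1.2848  1.4197  5.1483] M [0.1855 0.2332 0.6817] 0.48268881536972763 q6 -0.32057586785181896
```

Emit:
step_arm(motion=[[0, 0, 0, 0, 0, 0, 0], [0, 0, 0, 0, 0, 0, 0], [0, 0, 0, 0, 0, 0, 0], [0, 0, 0, 0, 0, 0, 0], [-60, 0, 0, 0, 0, 0, 0], [-120, 0, 0, 0, 0, 0, 0], [-170, 0, 0, 0, 0, 0, 0], [-170, 0, 0, 0, 0, 0, 0]])

```text
time_s: 6.82
eef_pos: [0.5855, 0.0267, 0.2516]
eef_rot: [0.541, 0.46, 0.535, -0.457]
wrist_force: [-0.4, 0.3, -0.4]
opening: 1.0
```

```bash
python3 s.py
python3 - <<'E'
from h import *
shot('wrist','w3.png')
E
python3 -c "
from m2 import *
ana('w3',(150,360,60,235))"
```

```text
t 6.825 p [0.5855 0.0267 0.2516] yaw 9.16997468411162 tilt [ 0.0101 -0.0016] F [-0.4093  0.2741 -0.4128] M [-0.0364  0.0203  0.0434] 0.9997563736848041 q6 -0.3169096843158817
green [0.6345 0.0359] 11.449282027997668 160 [0.0074 0.0255]
black [0.4974 0.0355] 94.63754249228384 6138 [0.2443 0.1947]
red [0.5897 0.0418] 70.55527461113878 68 [0.0046 0.0128]
L(51) 137.0897698831723 axis from lines [ 0.5663 -0.083 ] lid yaw 60.1730723503596
c red ang 79.3743693886844 black 120.17452791201436
nominal red ang 55.629897357125145 black 174.46425412418628
nut top 1207 ((0.5840442180633545, 0.027004577219486237), 0.023740557953715324) [0.562  0.0035] [0.6061 0.0499]
med z 0.1067757289992769
```

View pics/w3.png

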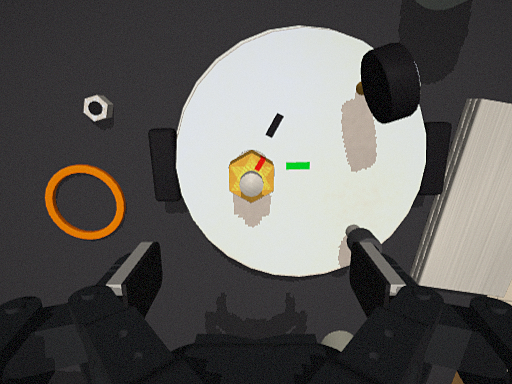

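The view shows the red mark at (261,163) pointing at the black line at (275,125), so the nut is at its stop. Next is the spanner.

Emit:
step_arm(motion=[[0, -161, 333, 99.2, 0, 0, 0], [0, -161, 333, 99.2, 0, 0, 0], [0, -161, 333, 99.2, 0, 0, 0], [0, -161, 333, 99.2, 0, 0, 0], [0, -161, 333, 99.2, 0, 0, 0], [0, -161, 333, 99.2, 0, 0, 0], [0, -161, 333, 99.2, 0, 0, 0], [0, -161, 333, 99.2, 0, 0, 0], [0, -161, 333, 99.2, 0, 0, 0], [0, -161, 333, 99.2, 0, 0, 0]])

```text
time_s: 8.12
eef_pos: [0.4757, -0.3266, 0.2434]
eef_rot: [0.002, -0.706, 0.0, 0.708]
wrist_force: [-0.2, -0.7, -0.4]
opening: 1.002
```

Emit:
step_arm(motion=[[0, 0, 0, 0, 0, 0, 0], [0, 0, 0, 0, 0, 0, 0]])

```text
time_s: 8.38
eef_pos: [0.4762, -0.3269, 0.2447]
eef_rot: [0.0, -0.707, -0.001, 0.708]
wrist_force: [-0.3, -0.4, -0.2]
opening: 0.996
```

```bash
python3 s.py
cat > sp.py <<'E'
from h import *
import sys
fn=sys.argv[1]; zo=float(sys.argv[2]) # underside height
shot('wrist',fn+'.png'); rgb,d,T,K=load(fn); hsv=cv2.cvtColor(rgb,cv2.COLOR_RGB2HSV)
m=cv2.inRange(hsv,(100,120,50),(125,255,255)); n,l,st,_=cv2.connectedComponentsWithStats(m); j=1+np.argmax(st[1:,4]); m=(l==j)
v,u=np.nonzero(m); P=cloud(d,T,K); mm=m&(abs(P[...,2]-zo-.022)<.004); v,u=np.nonzero(mm)
p=ray(T,K,u,v,zo+.022)[:,:2]; r=cv2.minAreaRect(p.astype('f4')); print('grip rect',r,'bbox',u.min(),u.max(),v.min(),v.max(),len(u),'z',np.median(P[mm][:,2]))
c=p.mean(0); w,V=np.linalg.eigh(np.cov((p-c).T)); a=V[:,1]; a=a*np.sign(a[0]); s=(p-c)@a
print('mean',c,'dir',np.degrees(np.arctan2(a[1],a[0])),'ends',c+a*s.min(),c+a*s.max(),np.ptp(s))
E
python3 sp.py w4 0
```

```text
t 8.375 p [ 0.4762 -0.3269  0.2447] yaw -89.98762345921149 tilt [-0.0013  0.0014] F [-0.2737 -0.3966 -0.2294] M [-0.0012  0.0279 -0.0194] 0.9958864245030316 q6 0.7636063558370868
grip rect ((0.4650326669216156, -0.33269229531288147), (0.017688309773802757, 0.12775200605392456), 89.00924682617188) bbox 252 268 119 225 1571 z 0.02157094634158213
mean [ 0.4673 -0.3328] dir -1.0533422159554093 ends [ 0.4012 -0.3316] [ 0.5289 -0.3339] 0.12776561494094868
```

View pics/w4.png

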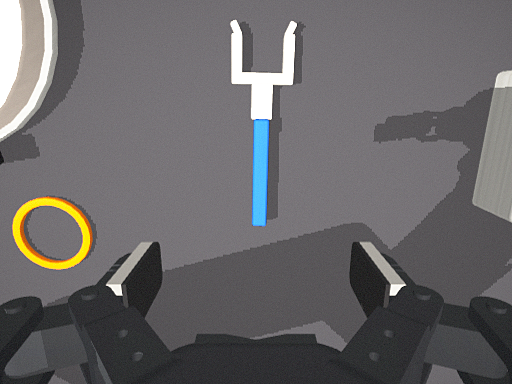

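The spanner's blue grip runs from (259,225) to (261,119) with the jaw at the top. Its origin is at about (0.485, -0.333), with yaw -1.05°.

Emit:
step_arm(motion=[[60, 6.3, -9, 1, 0, 0, 0], [120, 6.3, -9, 1, 0, 0, 0], [170, 6.3, -9, 1, 0, 0, 0], [210, 6.3, -9, 1, 0, 0, 0], [230, 6.3, -9, 1, 0, 0, 0], [240, 6.3, -9, 1, 0, 0, 0], [240, 6.3, -9, 1, 0, 0, 0]])

```text
time_s: 9.3
eef_pos: [0.486, -0.334, 0.0064]
eef_rot: [-0.006, 0.707, -0.007, -0.707]
wrist_force: [-0.2, 1.0, 0.1]
opening: 1.003
```

```bash
python3 s.py
```

```text
t 9.3 p [ 0.486  -0.334   0.0064] yaw -91.03315713825907 tilt [ 0.0005 -0.0006] F [-0.2013  1.0207  0.1037] M [-0.0616  0.003   0.0545] 1.003339027705897 q6 0.7856346570750095
```

Emit:
step_arm(motion=[[2, -1, 0, 0, 0, 0, 0], [2, -1, 0, 0, 0, 0, 255], [2, -1, 0, 0, 0, 0, 255], [2, -1, 0, 0, 0, 0, 255], [2, -1, 0, 0, 0, 0, 255], [2, -1, 0, 0, 0, 0, 255], [2, -1, 0, 0, 0, 0, 255], [2, -1, 0, 0, 0, 0, 255], [2, -1, 0, 0, 0, 0, 255], [2, -1, 0, 0, 0, 0, 255]])

```text
time_s: 10.55
eef_pos: [0.4858, -0.3328, 0.0043]
eef_rot: [-0.006, 0.707, -0.007, -0.707]
wrist_force: [-1.8, 1.0, 4.6]
opening: 0.197
```

```bash
python3 s.py
```

```text
t 10.55 p [ 0.4858 -0.3328  0.0043] yaw -91.04230179813425 tilt [ 0.0004 -0.0003] F [-1.8056  1.0241  4.6153] M [0.2705 0.0614 0.0148] 0.19718938339262573 q6 0.7869934101739473
```

Emit:
step_arm(motion=[[-30, 0, 0, 0, 0, 0, 255], [-75, 0, 0, 0, 0, 0, 255], [-110, 0, 0, -8, 0, 0, 255], [-110, 0, 0, -17, 0, 0, 255], [-110, 0, 0, -26, 0, 0, 255], [-110, 0, 0, -35, 0, 0, 255], [-110, 0, 0, -44, 0, 0, 255], [-110, 0, 0, -53, 0, 0, 255], [-110, 0, 0, -62, 0, 0, 255], [-110, 0, 0, -71, 0, 0, 255]])

```text
time_s: 11.8
eef_pos: [0.4848, -0.3319, 0.1124]
eef_rot: [-0.406, -0.578, -0.408, 0.579]
wrist_force: [0.5, -0.9, -4.3]
opening: 0.196
```

Emit:
step_arm(motion=[[0, 0, 0, -8, 0, 0, 255], [0, 0, 0, -16, 0, 0, 255], [0, 0, 0, -24, 0, 0, 255], [0, 0, 0, -30.3, 0, 0, 255], [0, 0, 0, -30.3, 0, 0, 255], [0, 0, 0, -30.3, 0, 0, 255]])

```text
time_s: 12.55
eef_pos: [0.4852, -0.3323, 0.1132]
eef_rot: [0.542, 0.454, 0.543, -0.454]
wrist_force: [1.3, -0.4, -3.2]
opening: 0.193
```

```bash
python3 s.py; sed -i 's/^a=.*//' sp.py; python3 sp.py w5 .11
```

```text
t 12.55 p [ 0.4852 -0.3323  0.1132] yaw 10.131555137553903 tilt [-0.0009  0.0009] F [ 1.3306 -0.367  -3.234 ] M [-0.0667 -0.049   0.0298] 0.19312391995753767 q6 -0.9788621171776779
grip rect ((0.48601478338241577, -0.33007314801216125), (0.01723361201584339, 0.080428846180439), 10.300674438476562) bbox 234 276 169 339 6572 z 0.13041205879837328
mean [ 0.4854 -0.3269] dir -79.73286022212672 ends [ 0.4788 -0.2905] [ 0.4932 -0.3696] 0.08042487469708356
```

View pics/w5.png

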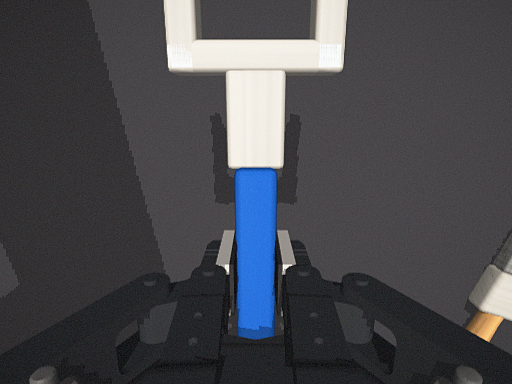

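The spanner is held straight, with the grip end at (256,169) and the head at (256,55). I'll check its tilt from the saved depth and compute the shift.

Run:
```python
from h import *
rgb,d,T,K=load('w5');P=cloud(d,T,K)
for (u,v) in ((256,320),(256,260),(256,180),(256,120),(256,57),(182,25),(330,25)): print(u,v,np.median(P[v-3:v+4,u-3:u+4].reshape(-1,3),0))
a=np.radians(100.3);n=np.array([.5833,.027]);x=np.array([np.cos(a),np.sin(a)]);T0=toolT()
for L in (.180,.119):
    g=n-L*x; print(L,g,T0[:3,:3].T@(np.array([*g,.091])-T0[:3,3])*1000)
```

```text
256 320 [ 0.4918 -0.3606  0.1305]
256 260 [ 0.4863 -0.3305  0.1305]
256 180 [ 0.48   -0.2951  0.1307]
256 120 [ 0.4758 -0.2721  0.1248]
256 57 [ 0.4716 -0.2488  0.1247]
182 25 [ 0.4423 -0.2428  0.1245]
330 25 [ 0.497  -0.233   0.1244]
0.18 [ 0.6155 -0.1501] [  22.4107  160.2518 -156.489 ]
0.119 [ 0.6046 -0.0901] [  22.4527  160.0995 -217.4888]
```

Emit:
step_arm(motion=[[0, 30, -30, 0, 0, 0, 255], [0, 70, -65, 0, 0, 0, 255], [0, 110, -105, 0, 0, 0, 255], [0, 140, -135, 0, 0, 0, 255], [0, 159.6, -156, 0, 0, 0, 255], [10, 159.6, -156, 0, 0, 0, 255], [21.5, 159.6, -156, 0, 0, 0, 255], [21.5, 159.6, -156, 0, 0, 0, 255], [21.5, 159.6, -156, 0, 0, 0, 255]])

```text
time_s: 13.72
eef_pos: [0.6145, -0.1516, 0.0922]
eef_rot: [0.542, 0.454, 0.542, -0.454]
wrist_force: [0.2, -0.5, -3.9]
opening: 0.195
```

```bash
python3 s.py
python3 - <<'E'
from h import *
shot('wrist','w6.png')
E
```

```text
t 13.725 p [ 0.6145 -0.1516  0.0922] yaw 10.166745392334176 tilt [-0.0004  0.0001] F [ 0.1837 -0.5102 -3.9245] M [-0.0163 -0.0415  0.0414] 0.195413785284874 q6 -0.6064771025461307
```

View pics/w6.png

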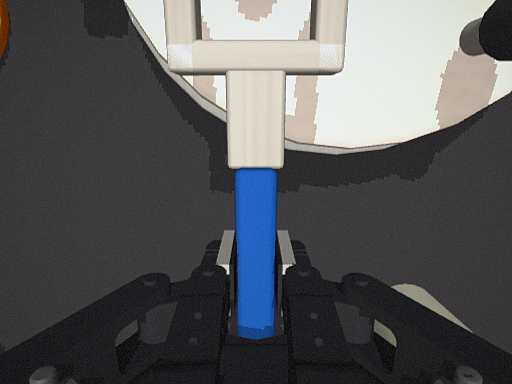

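Emit:
step_arm(motion=[[0, 0, -12, -0.1, 0, 0, 255], [0, 0, -24, -0.1, 0, 0, 255], [0, 0, -32, -0.1, 0, 0, 255], [0, 0, -38, -0.1, 0, 0, 255], [0, 0, -42, -0.1, 0, 0, 255], [0, 0, -46, -0.1, 0, 0, 255], [0, 0, -50, -0.1, 0, 0, 255]])

```text
time_s: 14.65
eef_pos: [0.606, -0.1014, 0.0924]
eef_rot: [0.543, 0.453, 0.543, -0.453]
wrist_force: [-0.1, 0.1, -4.1]
opening: 0.194
```

```bash
python3 s.py
```

```text
t 14.65 p [ 0.606  -0.1014  0.0924] yaw 10.343325541254583 tilt [ 0.0001 -0.0001] F [-0.0804  0.1148 -4.0764] M [-0.0277 -0.0212  0.0298] 0.19357420090255997 q6 -0.5392271857130173
```

Emit:
step_arm(motion=[[0, 0, -4, 0, 0, 0, 255], [0, 0, -7, 0, 0, 0, 255], [0, 0, -10, 0, 0, 0, 255], [0, 0, -10, 0, 0, 0, 255]])

```text
time_s: 15.15
eef_pos: [0.6041, -0.0914, 0.0924]
eef_rot: [0.543, 0.453, 0.543, -0.453]
wrist_force: [-0.7, 0.4, -3.9]
opening: 0.193
```

```bash
python3 s.py
python3 - <<'E'
from h import *
shot('wrist','w7.png'); rgb,d,i,T=shot('scene','s2.png')
a=cv2.imread('pics/w7.png')[:200,120:400]; b=cv2.imread('pics/s2.png')[150:270,190:380]
a=cv2.resize(a,None,fx=1.5,fy=1.5); b=cv2.resize(b,(475,300)); c=np.zeros((600,475,3),'u1'); c[:300,:420]=a; c[300:]=b; cv2.imwrite('pics/v7.png',c)
E
```

```text
t 15.15 p [ 0.6041 -0.0914  0.0924] yaw 10.369252891290618 tilt [-0.0001  0.    ] F [-0.7085  0.4484 -3.862 ] M [-0.0579 -0.0202 -0.0018] 0.19271826984292187 q6 -0.5252011739239536
```

View pics/v7.png

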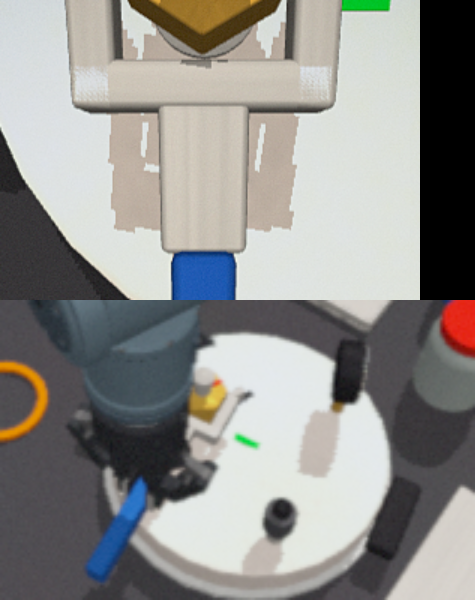

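The wrist view shows the nut centred in the jaw with a corner close to the jaw's bottom. The scene view agrees. I'll turn clockwise around the nut's axis.

Emit:
step_arm(motion=[[0, -12.6, -0.7, 6, 0, 0, 255], [0, -25.0, -2.6, 12, 0, 0, 255], [0, -37.2, -5.9, 18, 0, 0, 255], [0, -49.0, -10.4, 24, 0, 0, 255], [0, -49.0, -10.4, 24, 0, 0, 255]])

```text
time_s: 15.88
eef_pos: [0.5546, -0.0901, 0.0928]
eef_rot: [0.438, 0.556, 0.437, -0.555]
wrist_force: [2.4, 1.5, -5.2]
opening: 0.192
```

```bash
python3 s.py
```

```text
t 15.875 p [ 0.5546 -0.0901  0.0928] yaw -13.596870867998925 tilt [ 0.0018 -0.0001] F [ 2.4063  1.4724 -5.197 ] M [ 0.1365 -0.3345  0.1592] 0.19215054330245324 q6 -0.13568287079389246
```

Emit:
step_arm(motion=[[0, -12.6, -0.7, 6, 0, 0, 255], [0, -25.0, -2.6, 12, 0, 0, 255], [0, -37.2, -5.9, 18, 0, 0, 255], [0, -49.0, -10.4, 24, 0, 0, 255], [0, -60.2, -16.1, 30, 0, 0, 255], [0, -60.2, -16.1, 30, 0, 0, 255]])

```text
time_s: 16.62
eef_pos: [0.5, -0.0607, 0.0928]
eef_rot: [0.28, 0.65, 0.279, -0.649]
wrist_force: [1.9, -1.0, -5.1]
opening: 0.196
```

```bash
python3 s.py
cat > red.py <<'E'
from h import *
import sys
n=np.array([.5829,.027])
for cam in ('top','scene','wrist'):
    shot(cam,sys.argv[1]+cam+'.png'); rgb,d,T,K=load(sys.argv[1]+cam); hsv=cv2.cvtColor(rgb,cv2.COLOR_RGB2HSV)
    red=cv2.inRange(hsv,(0,150,70),(7,255,255))|cv2.inRange(hsv,(173,150,70),(179,255,255))
    v,u=np.nonzero(red); p=ray(T,K,u,v,.107)[:,:2]; k=np.linalg.norm(p-n,axis=1)<.032; p=p[k]
    if len(p)>3:
        r=p.mean(0)-n; w,V=np.linalg.eigh(np.cov(p.T)); print(cam,len(p),p.mean(0),'radial',np.degrees(np.arctan2(r[1],r[0])),'pca',np.degrees(np.arctan2(V[1,1],V[0,1]))%180)
    else: print(cam,'none',len(p))
E
python3 red.py a
```

```text
t 16.625 p [ 0.5    -0.0607  0.0928] yaw -43.4619549456733 tilt [ 0.0012 -0.001 ] F [ 1.8852 -0.9992 -5.0849] M [-0.2094 -0.1779  0.3076] 0.19621565449178163 q6 0.40229346765141144
top none 3
scene none 1
wrist none 0
```

Run:
```python
from h import *
a=cv2.imread('pics/ascene.png')[150:270,190:380]; b=cv2.imread('pics/awrist.png')[:150,100:412]; t=cv2.imread('pics/atop.png')[130:220,190:300]
c=np.zeros((600,780,3),'u1'); c[:300,:475]=cv2.resize(a,(475,300)); c[300:,:624]=cv2.resize(b,(624,300)); c[:245,480:]=cv2.resize(t,(300,245)); cv2.imwrite('pics/v8.png',c)
```

```text
(no output)
```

View pics/v8.png

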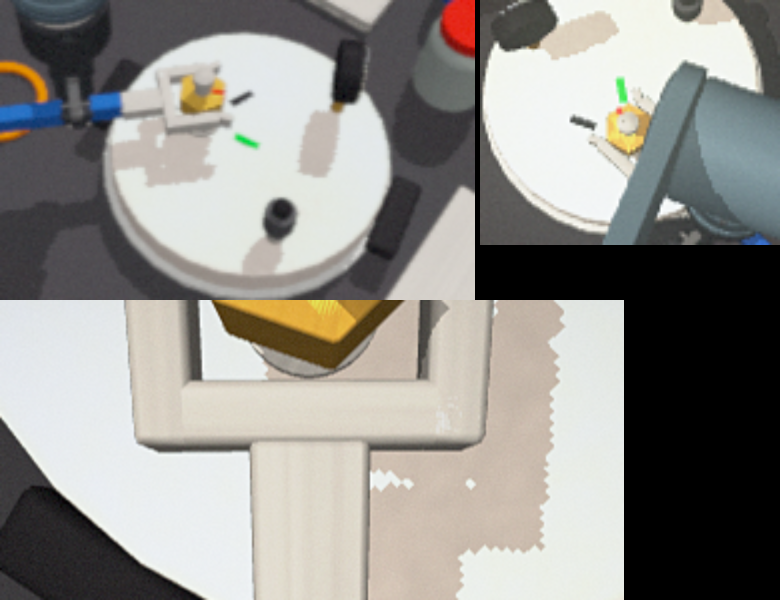

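```bash
cat > red2.py <<'E'
from h import *
import sys
n=np.array([.5829,.027])
for cam in ('top','scene'):
    rgb,d,T,K=load(sys.argv[1]+cam); f=rgb.astype(float)
    # redness: hue closer to red than brass
    s=np.clip(f[...,0]-1.6*f[...,1]-0*f[...,2],0,None)
    v,u=np.nonzero(s>15); p=ray(T,K,u,v,.107)[:,:2]; w=s[v,u]; k=np.linalg.norm(p-n,axis=1)<.030; p,w=p[k],w[k]
    if len(w)==0: print(cam,'none'); continue
    c=(p*w[:,None]).sum(0)/w.sum(); r=c-n; print(cam,len(w),c,'dist',np.linalg.norm(r),'ang',np.degrees(np.arctan2(r[1],r[0])), u[k].mean(),v[k].mean())
E
python3 red2.py a
python3 - <<'E'
from h import *
# same measure on first pictures (mark known ~132)
import sys; sys.argv=['',''] 
exec(open('red2.py').read())
E
```

```text
top 4 [0.5978 0.037 ] dist 0.017914732315747237 ang 33.781031309400255 240.5 170.5
scene 7 [0.5956 0.0343] dist 0.014617347059847557 ang 30.019350611519016 276.7142857142857 186.42857142857142
top 10 [0.5712 0.0403] dist 0.01773942345769678 ang 131.42731343742693 239.5 180.5
scene none
```

Emit:
step_arm(motion=[[0, -12.6, -0.7, 6, 0, 0, 255], [0, -25.0, -2.6, 12, 0, 0, 255], [0, -33.2, -4.7, 16, 0, 0, 255], [0, -33.2, -4.7, 16, 0, 0, 255]])

```text
time_s: 17.27
eef_pos: [0.4791, -0.0345, 0.0926]
eef_rot: [0.186, 0.682, 0.186, -0.682]
wrist_force: [1.9, -1.4, -4.2]
opening: 0.193
```

```bash
python3 s.py; python3 red.py b;python3 red2.py b
```

```text
t 17.275 p [ 0.4791 -0.0345  0.0926] yaw -59.50601557798057 tilt [ 0.0005 -0.0007] F [ 1.9288 -1.3583 -4.2055] M [-0.3664 -0.1793  0.3422] 0.19286815219549605 q6 0.7196681687666036
top none 2
scene none 1
wrist none 0
top 4 [0.5996 0.0321] dist 0.017411331007733264 ang 16.872588759102484 242.5 169.5
scene 10 [0.5985 0.0308] dist 0.0160724250329809 ang 13.578317399712638 277.0 187.9
```

Emit:
step_arm(motion=[[0, -4.2, -0.1, 2, 0, 0, 255], [0, -8.4, -0.3, 4, 0, 0, 255], [0, -8.4, -0.3, 4, 0, 0, 255]])

```text
time_s: 17.8
eef_pos: [0.475, -0.0271, 0.0925]
eef_rot: [0.162, 0.688, 0.161, -0.688]
wrist_force: [2.7, -3.2, -4.3]
opening: 0.197
```

```bash
python3 s.py; python3 red.py c >/dev/null;python3 red2.py c;  python3 - <<'E'
from h import *
a=cv2.imread('pics/cscene.png')[150:270,190:380]; b=cv2.imread('pics/cwrist.png')[:150,100:412]; t=cv2.imread('pics/ctop.png')[130:220,190:300]
c=np.zeros((600,780,3),'u1'); c[:300,:475]=cv2.resize(a,(475,300)); c[300:,:624]=cv2.resize(b,(624,300)); c[:245,480:]=cv2.resize(t,(300,245)); cv2.imwrite('pics/v9.png',c)
E
```

```text
t 17.8 p [ 0.475  -0.0271  0.0925] yaw -63.56744482871259 tilt [ 0.0005 -0.0005] F [ 2.6657 -3.153  -4.35  ] M [-0.545  -0.3576  0.322 ] 0.1971760458487509 q6 0.8027056973401977
top none
scene 10 [0.5986 0.0296] dist 0.01589682069743641 ang 9.56217546123866 276.9 188.3
```

View pics/v9.png

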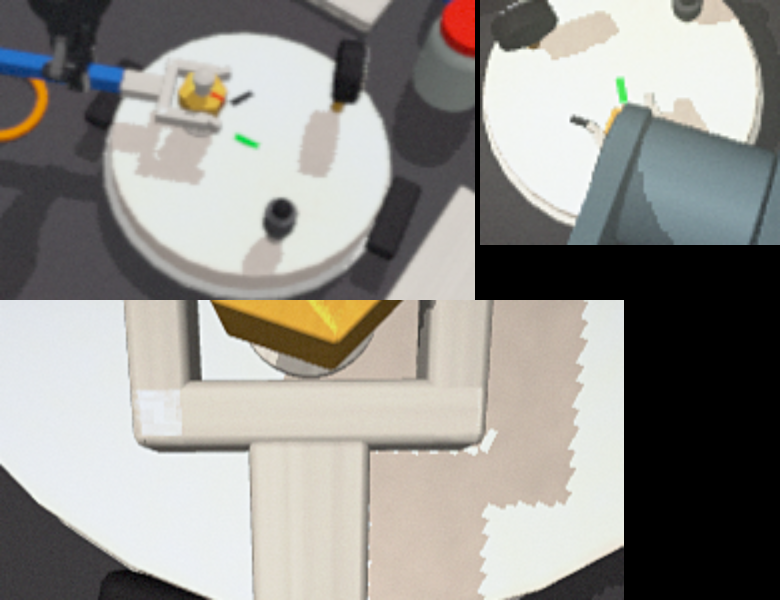

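The scene view shows the red mark at (217,98) pointing at the green line (246,141). The measured angle is about 10°, and the lid's yaw is 10.3°. Next I'll ease back out of contact, pull off and lift.

Emit:
step_arm(motion=[[0, 10.5, -0.5, -5, 0, 0, 255], [0, 20.9, -1.8, -10, 0, 0, 255], [0, 20.9, -1.8, -10, 0, 0, 255], [0, 22.6, 8.0, -10, 0, 0, 255], [0, 25.2, 22.8, -10, 0, 0, 255], [0, 28.7, 42.5, -10, 0, 0, 255], [0, 33.1, 67.1, -10, 0, 0, 255], [0, 33.1, 67.1, -10, 0, 0, 255]])

```text
time_s: 18.95
eef_pos: [0.4272, -0.0865, 0.0921]
eef_rot: [-0.219, -0.672, -0.22, 0.673]
wrist_force: [0.4, 0.1, -3.7]
opening: 0.193
```

```bash
python3 s.py; python3 red.py d; python3 red2.py d
python3 - <<'E'
from h import *
T=toolT(); print(T[:3,:3].T@(np.array([.477,.346,.165])-T[:3,3])*1000)
E
```

```text
t 18.95 p [ 0.4272 -0.0865  0.0921] yaw -53.783364593274584 tilt [-0.0014  0.0005] F [ 0.407   0.1434 -3.7259] M [ 0.0221 -0.0271  0.0047] 0.19288557937373776 q6 0.46545280654489823
top none 2
scene none 2
wrist none 0
top 4 [0.5997 0.0318] dist 0.017487101932431803 ang 15.91766722251507 242.5 169.5
scene 10 [0.5982 0.0304] dist 0.01572272322454005 ang 12.531148022500442 276.8 188.0
[ -72.3778 -319.9461 -294.393 ]
```

Emit:
step_arm(motion=[[-40, 0, 0, 0, 0, 0, 255], [-80, 0, 0, 0, 0, 0, 255], [-80, -20, -40, 0, 0, 0, 255], [-80, -50, -90, 0, 0, 0, 255], [-80, -80, -142, 0, 0, 0, 255], [-80, -80, -142, 0, 0, 0, 255], [-80, -80, -142, 0, 0, 0, 255]])

```text
time_s: 19.98
eef_pos: [0.4959, 0.0631, 0.172]
eef_rot: [-0.221, -0.671, -0.221, 0.672]
wrist_force: [0.4, -0.5, -3.0]
opening: 0.192
```

```bash
python3 s.py; python3 red.py e;python3 -c "
from m2 import *
ana('ewrist',(256,511,0,250))"
python3 - <<'E'
from h import *
T=toolT(); print(T[:3,:3].T@(np.array([.477,.346,.165])-T[:3,3])*1000)
E
```

```text
t 19.975 p [0.4959 0.0631 0.172 ] yaw -53.53541385282707 tilt [-0.001  -0.0003] F [ 0.3966 -0.4924 -3.0038] M [-0.0009 -0.0053  0.0222] 0.19215622071994418 q6 0.8233566724840701
top none 0
scene 6 [0.5984 0.0308] radial 13.921216917696489 pca 7.837330347832022
wrist 145 [0.5996 0.0299] radial 9.922886642008264 pca 9.58083119144851
green [0.6345 0.0358] 10.57973578249323 362 [0.008  0.0257]
black [ 0.5426 -0.0642] 127.39967417874783 6981 [0.1539 0.2146]
red [0.5996 0.0299] 9.615024183551839 142 [0.0058 0.012 ]
L(51) 135.7275292900082 axis from lines [ 0.6751 -0.0937] lid yaw 107.42334060499103
c red ang 121.39927156692697 black 167.42479616664576
nominal red ang 7.013988231570446 black -112.17133036678744
nut top 2412 ((0.5836423635482788, 0.027337247505784035), 0.024095384404063225) [0.5611 0.0039] [0.6061 0.0507]
med z 0.10670812832355472
[   7.2282 -240.4866 -153.0533]
```

The close measurement gives the red mark at 9.6–9.9° against the green line at 10.6°, so the nut is right. Next is the tray.

Emit:
step_arm(motion=[[0, -50, -32, 7, 0, 0, 255], [0, -100, -64, 14, 0, 0, 255], [0, -150, -96, 22, 0, 0, 255], [0, -200, -128, 30, 0, 0, 255], [0, -240.5, -153, 36.5, 0, 0, 255], [60, -240.5, -153, 36.5, 0, 0, 255], [110, -240.5, -153, 36.5, 0, 0, 255], [110, -240.5, -153, 36.5, 0, 0, 255], [110, -240.5, -153, 36.5, 0, 0, 255]])

```text
time_s: 21.25
eef_pos: [0.4786, 0.3467, 0.0644]
eef_rot: [-0.002, 0.708, -0.001, -0.706]
wrist_force: [0.1, -0.4, -3.2]
opening: 0.197
```

```bash
python3 s.py
python3 - <<'E'
from h import *
shot('wrist','w10.png')
rgb,d,T,K=load('w10');P=cloud(d,T,K)
m=(abs(P[...,2]-.018)<.004)&(d>0)
q=P[m]; q=q[(abs(q[:,0]-.505)<.18)&(abs(q[:,1]-.346)<.12)]; print('rim',len(q),q.min(0),q.max(0))
f=P[(d>0)&(abs(P[...,2]-.004)<.003)]; f=f[(abs(f[:,0]-.505)<.12)&(abs(f[:,1]-.346)<.065)]; print('floor z',len(f),np.median(f[:,2]))
E
```

```text
t 21.25 p [0.4786 0.3467 0.0644] yaw -90.23122154309179 tilt [0.0024 0.0011] F [ 0.1283 -0.3738 -3.156 ] M [-0.0296 -0.0441 -0.0441] 0.1970720990823768 q6 2.0010275200493766
rim 4582 [0.4347 0.2652 0.014 ] [0.6023 0.4269 0.02  ]
floor z 35045 0.003707561109872415
```

View pics/w10.png

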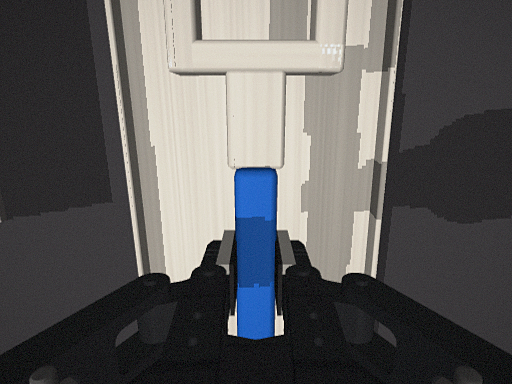

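The spanner is centred between the tray's walls, at columns about 130 and 385. I'll lower it.

Emit:
step_arm(motion=[[25, 0, 0, 0, 0, 0, 255], [42, 0, 0, 0, 0, 0, 255], [50, 0, 0, 0, 0, 0, 255], [54, 0, 0, 0, 0, 0, 255], [55, 0, 0, 0, 0, 0, 255], [55.5, 0, 0, 0, 0, 0, 255], [55.5, 0, 0, 0, 0, 0, 255]])

```text
time_s: 22.18
eef_pos: [0.4773, 0.3471, 0.0083]
eef_rot: [-0.001, 0.707, -0.001, -0.707]
wrist_force: [-3.0, -2.8, 5.5]
opening: 0.194
```

```bash
python3 s.py
```

```text
t 22.175 p [0.4773 0.3471 0.0083] yaw -90.13063729953525 tilt [0.0009 0.0002] F [-3.0335 -2.8109  5.4924] M [-0.4196  0.5573 -0.0085] 0.19357261631398637 q6 2.00111968700495
```

Emit:
step_arm(motion=[[0, 0, 0, 0, 0, 0, 60], [0, 0, 0, 0, 0, 0, 0], [0, 0, 0, 0, 0, 0, 0], [0, 0, 0, 0, 0, 0, 0], [0, 0, 0, 0, 0, 0, 0], [-50, 0, 0, 0, 0, 0, 0], [-110, 0, 0, 0, 0, 0, 0], [-190, 0, 0, 0, 0, 0, 0], [-230, 0, 0, 0, 0, 0, 0], [-230, 0, 0, 0, 0, 0, 0]])

```text
time_s: 23.42
eef_pos: [0.4798, 0.3483, 0.2435]
eef_rot: [-0.003, 0.711, 0.001, -0.703]
wrist_force: [-0.1, 0.0, 0.0]
opening: 1.002
```

Emit:
step_arm(motion=[[0, 0, 0, 0, 0, 0, 0], [0, 0, 0, 0, 0, 0, 0]])

```text
time_s: 23.68
eef_pos: [0.4758, 0.3463, 0.2347]
eef_rot: [0.0, -0.706, 0.001, 0.708]
wrist_force: [0.2, -0.1, -0.2]
opening: 0.998
```

```bash
python3 s.py; python3 sp.py w11 .004; python3 red.py f
python3 - <<'E'
from h import *
rgb,d,T,K=load('w11');P=cloud(d,T,K);hsv=cv2.cvtColor(rgb,cv2.COLOR_RGB2HSV)
m=(cv2.inRange(hsv,(100,120,50),(125,255,255))>0)&(d>0)&(abs(P[...,1]-.346)<.03)
p=P[m]; k=p[:,2]>.02; c=np.linalg.lstsq(np.c_[p[k][:,:2]-p[k][:,:2].mean(0),np.ones(k.sum())],p[k][:,2],rcond=None)[0]; print('top plane',c)
E
```

```text
t 23.675 p [0.4758 0.3463 0.2347] yaw -90.14892064976438 tilt [-0.0034 -0.0016] F [ 0.2312 -0.1372 -0.2273] M [ 0.0405  0.0348 -0.0101] 0.9981681171575418 q6 2.0011244044453833
grip rect ((0.4565875828266144, 0.3463253676891327), (0.017164196819067, 0.12706312537193298), 89.48539733886719) bbox 247 262 127 235 1639 z 0.02560002018862223
mean [0.4608 0.3464] dir -0.14698742729320755 ends [0.3931 0.3465] [0.5201 0.3462] 0.1269938515977142
top none 2
scene none 2
wrist none 0
top plane [-0.0019 -0.0075  0.0255]
```

```bash
python3 red2.py f; python3 -c "
from bench import ctrl
print(ctrl.hand_in())"
```

```text
top 4 [0.5997 0.0318] dist 0.01749338344553751 ang 15.941615094645302 242.5 169.5
scene 10 [0.5982 0.0304] dist 0.015728202019184404 ang 12.65404581125773 276.8 188.0
the job is handed in; nothing more can be done
None
```

I ran the nut down to its stop with the fingers, turned it one flat further with the spanner, laid the spanner in the tray, and handed the job in at about 24 s. No verdict was reported. My last checks were within the limits.

- **Nut at its stop:** the wrist picture showed the red mark at about 70°, on the black line. The wrist torque had also jumped there.
- **Nut after the spanner:** the close wrist view put the red mark at 9.6–9.9° and the green line at 10.6°. The far cameras disagreed a little, at about 12.6° and 16° from only a few pixels each. Both are still within the 0.22 rad (12.6°) allowed. After I eased the spanner off, the far views moved back by about 3°. I trust the close view, taken after that.
- **Spanner:** it lies flat in the tray, with its grip top level to within 0.01 rad and 25.5 mm above the counter. Its grip centre is about 29 mm from the tray's centre lengthwise and about 0 mm across. I lowered it until it touched the floor before opening the fingers.
- **Robot and other objects:** the gripper finished open and clear of everything. I saw no sign of hitting the gauge, the weight valve or the other things on the counter, but I did not measure their positions again at the end.

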